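# Put the microscope and the test piece away in the leaning rack

### The job

The inspection is finished: put the standing pocket microscope away first, wide end down, into the wide pocket of the leaning rack, and then the steel test piece, end down, into the narrow pocket. Keep hold of each one until its lower end is well inside its pocket, then let it drop so that it stands on the pocket's floor. Leave the casting and the round steel block where they are.

Things in the scene. Friction and masses are not known exactly. Their poses are not given: they have to be found in the camera images.
- microscope: pocket measuring microscope, a stepped round tube 150 mm long, 0.15 to 0.3 kg, black with a steel collar, standing upright on the bench on its wide end; the wide end is 34 mm in diameter for the lower 74 mm, a cone goes to 82 mm, and the upper barrel is 26 mm in diameter from 82 mm to the top at 150 mm; origin at the centre of the wide end's face, z along the tube towards the narrow (eyepiece) end
- test_piece: plain steel tensile test piece, round, 130 mm long, 0.21 to 0.42 kg, standing upright on the bench on one head: two equal heads 22 mm in diameter and 40 mm long, between them a thinner waist 16 mm in diameter; origin at the centre of its lower end's face, z along its axis upwards
- test_piece_mid (a point): the middle of the test piece on its axis, 65 mm from either end; axes as the test piece
- rack: fixed grey steel rack: a base plate 150 by 200 mm on the bench carrying two square pockets side by side, 100 mm apart centre to centre, both leaning 30 degrees from vertical towards the rack's front; a tie bar behind the pockets stays below their mouths. Origin on the bench under the middle of the rack; front is -x, y along the row of pockets, z up
- wide_pocket: the wide pocket of the rack (on the rack's +y side): a square box open at its upper end, 46 by 46 mm inside, walls 4 mm thick, 80 mm deep; origin at the centre of its inner floor (35 mm above the bench), z along the leaning pocket towards its open mouth, whose centre is at z = 80 mm; y as the rack's y
- narrow_pocket: the narrow pocket of the rack (on the rack's -y side): the same but 34 by 34 mm inside, walls 4 mm thick, 80 mm deep; origin at the centre of its inner floor (35 mm above the bench), z along the leaning pocket towards its open mouth at z = 80 mm; y as the rack's y
- casting: bystander: dark grey iron casting, a curved rim with a flat foot, about 125 by 210 mm and 50 mm high, 2.2 kg, loose on the bench; origin under its middle
- hardness_block: bystander: round polished steel block, 64 mm in diameter, 16 mm high, 0.4 kg, loose on the bench; origin at the centre of its underside
Things that resemble listed ones, but are neither listed nor needed, are in the scene too. What is shaped like the test_piece but blue is not meant.

How it is judged:
On the way, in this order (a step that is already met when the one before it is completed fails the run):
1. the microscope's wide end is at least 20 mm inside the wide pocket while the fingers still hold it (contact force between the fingers and microscope above 1 N and z of microscope in the frame of wide_pocket between -0.01 and 0.06 m and x of microscope in the frame of wide_pocket between -0.02 and 0.02 m and y of microscope in the frame of wide_pocket between -0.02 and 0.02 m), for 0.1 s.
2. the test piece's lower end is at least 20 mm inside the narrow pocket while the fingers still hold it (contact force between the fingers and test_piece above 1 N and z of test_piece_mid in the frame of narrow_pocket between 0.04 and 0.125 m and x of test_piece_mid in the frame of narrow_pocket between -0.03 and 0.03 m and y of test_piece_mid in the frame of narrow_pocket between -0.03 and 0.03 m), for 0.1 s.
At the end, for the whole second after the job is handed in: The microscope stands wide end down in the wide pocket and the test piece end down in the narrow pocket, each within 15 mm of fully down on the pocket's floor, within 15 degrees of the pocket's axis, and at rest (z of microscope in the frame of wide_pocket between -0.008 and 0.015 m and x of microscope in the frame of wide_pocket between -0.015 and 0.015 m and y of microscope in the frame of wide_pocket between -0.015 and 0.015 m and angle between the z axis of microscope and the z axis of wide_pocket, either way round below 0.26 rad and z of test_piece_mid in the frame of narrow_pocket between 0.055 and 0.08 m and x of test_piece_mid in the frame of narrow_pocket between -0.018 and 0.018 m and y of test_piece_mid in the frame of narrow_pocket between -0.018 and 0.018 m and angle between the z axis of test_piece and the z axis of narrow_pocket, either way round below 0.26 rad and linear speed of each of microscope, test_piece below 0.03 m/s); the robot touches nothing.
It fails at once if the casting is moved more than 30 mm (distance of casting from where it was at the start of the episode above 0.03 m).
It fails at once if the round steel block is moved more than 30 mm (distance of hardness_block from where it was at the start of the episode above 0.03 m).
It also fails if it takes over 64 s, if anything falls off the work surface, if the arm or the gripper's body presses on something with over 40 N, if the wrist force passes 120 N, or if a joint passes its speed limit or range.

### The arm

A 6-joint arm with a two-finger parallel gripper is mounted at the origin on the work surface. World frame = base frame: x ahead of the robot, y to its left, z up, the work surface at z = 0. Lengths are in m, angles in rad, forces in N, time in s.
With the tool pointing down it reaches from about 0.325 to 0.775 m from the base axis. Payload 5.5 kg.
Tool frame: the origin (TCP) lies at the very end of the fingers, on their centre line; the grasp point (between the pads) lies 19 mm behind it; z points along the fingers, y is the direction in which the jaws open and shut (so a half turn about z gives the same grasp; the last joint's range is limited). The gripper opens to 88 mm and grips with 3 to 60 N. Pads are 20 mm wide; open, the fingers measure 115 mm over their backs; the gripper's body (75 mm by 178 mm) begins 61 mm behind the grasp point.
Start: joints at [1.229, 0.091, 1.231, -0, 1.82, -0.057], TCP at [0.169, 0.576, 0.223] pointing down, gripper open.
Joint ranges: [-2.87, 2.87], [-0.86, 2.18], [0.17, 2.46], [-1.51, 4.65], [0.06, 2.69], [-2.65, 2.65]. Speed limits (rad/s): [2.57, 2.57, 3.01, 3.14, 3.14, 3.14].

### API

Orientations are given as a unit quaternion [x, y, z, w].
In Python, from workcell import get_state, eyes, manip gives the robot as it stands. The module is installed in compiled form; this text tells all that it offers.
- The arm moves only by the tool play_rows, never from a script. Its argument "series" is a list of rows, each an object of numbers: "wx", "wy", "wz": the turn, a rotation vector about the tool's x, y, z in rad; "x", "y", "z": the shift along the tool's x, y, z in mm; "gripper": the finger opening in mm, from 0 to 87.8. A call has 1 to 5 rows; each row is the pose to reach, as a shift and turn from the pose measured when the call began, along the tool's axes at that moment; what a row does not reach only later rows make up. A row lasts 1/8 s, in which the tool goes at most 62.5 mm and 10.7 degrees, less where a joint would pass 70% of its speed; a pose out of reach is approached as far as the arm can. A call with a gripper value outside its range is refused whole. The fingers move at their own pace and stop on an object; the grip force is fixed at half the most. Time passes only in rows, so rows that repeat a pose let the fingers close. It gives the time, the measured TCP pose, the force and the opening at its end, in the units of the state.
- get_state(): the state, without advancing time (a new reading comes with each control period).
- eyes.camera(name): name is "scene" or "top" or "wrist"; returns a dict with "frame" (420x560x3 uint8, red, green, blue), "depth" (420x560 float32, m along the optical axis (not along the pixel's ray), 0 where there is no reading), "mtx" (3x3 intrinsics, pixels), "D" ([k1, k2, p1, p2, k3] as OpenCV has them; the pictures are not rectified), "eye" and "orientation" of the camera in the world; the wrist camera has in their place "mount" (4x4, takes a point from camera to tool coordinates, whose origin is the TCP and whose axes are the flange's). Camera axes: x right, y up, looking along -z (the intrinsics and any distortion apply to the point x, -y, -z); pixel columns grow to the right and rows downward; lengths in m; the calibration is good to about 2 mm. A picture is of the moment at which its call begins: read the wrist's pose just before it.
- manip.close_job(): hands the job in, once; it reports no verdict.
The state is a dict: "t": time; "joint_pos": joint angles; "joint_vel": joint speeds; "joint_torque": joint torques, N m; "tcp_pos": TCP position; "orientation": TCP orientation; "contact_force": force on the tool from outside, world axes, zero at the start; "moment": the same for the moment, N m; "finger_gap": opening from 0.0 (shut) to 1.0 (fully open).
Only numpy, scipy, OpenCV 4.12 (cv2) and the standard library are available. Lean on these libraries where they do the work, as an engineer would, in place of code of your own. Each camera call takes 0.05 s, during which the arm holds its last target. There are 200 camera calls.

## Working session

There is one attempt and no reset: what is moved stays moved. The work goes in short steps, Python scripts to look and compute and a tool call to move; the robot and the scene stay as the last step left them, time stands still between calls to the robot, and variables do not carry over. Pictures are saved under pics/ and viewed, about 8 in all and at most 12, crops included, and the job is handed in when it is done.

Besides the shell and the picture viewer there is one more tool, called as name(argument=value, ...), one argument or row to a line, values as JSON. play_rows: Moves the arm, as the interface text tells. Its arguments: {"type":"object","properties":{"series":{"type":"array","items":{"type":"object","properties":{"wx":{"type":"number"},"wy":{"type":"number"},"wz":{"type":"number"},"x":{"type":"number"},"y":{"type":"number"},"z":{"type":"number"},"gripper":{"type":"number"}}}}},"required":["series"]}

```bash
mkdir -p pics
cat > h.py <<'E'
import numpy as np, cv2
from scipy.spatial.transform import Rotation as R
from workcell import get_state, eyes, manip
def cam(n):
    s=get_state(); c=eyes.camera(n)
    if n=='wrist':
        T=np.eye(4);T[:3,:3]=R.from_quat(s['orientation']).as_matrix();T[:3,3]=s['tcp_pos'];M=T@np.array(c['mount'])
    else:
        M=np.eye(4);M[:3,:3]=R.from_quat(c['orientation']).as_matrix();M[:3,3]=c['eye']
    c['M']=M;return c
def ray(c,uv):
    p=cv2.undistortPoints(np.array(uv,float).reshape(-1,1,2),np.array(c['mtx']),np.array(c['D'])).reshape(-1,2)
    d=np.c_[p[:,0],-p[:,1],-np.ones(len(p))]
    return c['M'][:3,3],d@c['M'][:3,:3].T
def plane(c,uv,z):
    o,d=ray(c,uv);return o+d*((z-o[2])/d[:,2])[:,None]
def cloud(c):
    h,w=c['depth'].shape;v,u=np.mgrid[:h,:w]
    o,d=ray(c,np.c_[u.ravel(),v.ravel()]);dep=c['depth'].ravel()
    P=o+d*dep[:,None];P[dep==0]=np.nan
    return P.reshape(h,w,3)
def proj(c,P):
    q=(np.atleast_2d(P)-c['M'][:3,3])@c['M'][:3,:3]
    q=q*[1,-1,-1];return cv2.projectPoints(q,np.zeros(3),np.zeros(3),np.array(c['mtx']),np.array(c['D']))[0].reshape(-1,2)
def save(c,n):cv2.imwrite('pics/'+n,c['frame'][:,:,::-1])
E
python3 - <<'E'
from h import *
a=cam('scene');b=cam('top')
for c,n in((a,'scene.png'),(b,'top.png')): save(c,n);print(n,c['M'].round(3).tolist(),(c['depth']>0).mean())
import pickle;pickle.dump((a,b),open('c0.pkl','wb'))
print(get_state())
E
```

```text
scene.png [[0.455, -0.566, 0.687, 1.057], [0.89, 0.273, -0.365, -0.264], [0.019, 0.778, 0.628, 0.558], [0.0, 0.0, 0.0, 1.0]] 0.9961862244897959
top.png [[0.027, 0.99, -0.14, 0.392], [-0.999, 0.031, 0.029, 0.033], [0.033, 0.139, 0.99, 1.094], [0.0, 0.0, 0.0, 1.0]] 0.9959906462585034
{'t': 0.1, 'joint_pos': array([ 1.22929420e+00,  9.17770978e-02,  1.23178751e+00, -2.83895059e-05,
        1.81980180e+00, -5.67242572e-02]), 'joint_vel': array([ 0.00126935,  0.00038221, -0.00329189,  0.00197532,  0.00165124,
        0.00089391]), 'joint_torque': array([ 2.35795487e-03, -4.47856629e+01, -4.07570386e+01,  6.99602324e-02,
        2.84123747e-02, -1.43659900e-04]), 'tcp_pos': array([0.16849889, 0.57556666, 0.22161138]), 'orientation': array([ 1.41911673e-01,  9.89878927e-01, -8.72078780e-04, -1.61936721e-04]), 'contact_force': array([ 0.04723113, -0.46201449, -1.02013997]), 'moment': array([-0.02741647,  0.00540432, -0.03409761]), 'finger_gap': 1.0022067498591143}
```

View pics/scene.png

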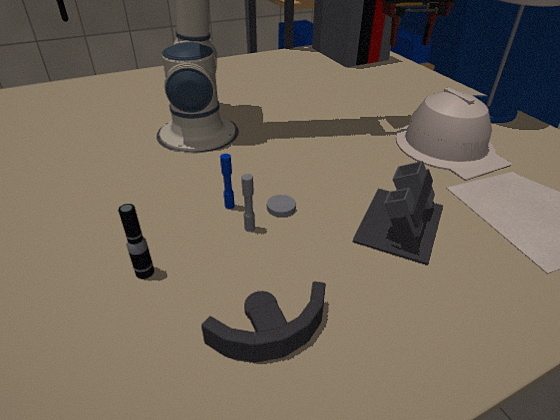

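View pics/top.png

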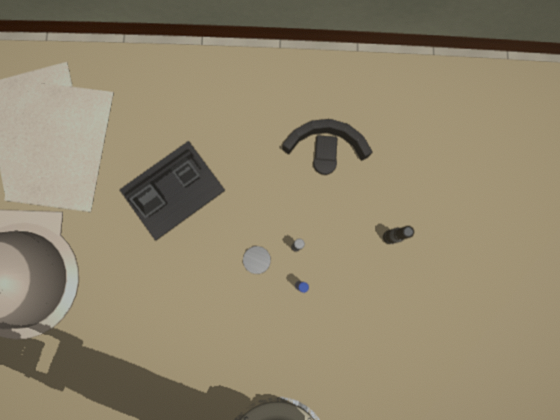

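The scene view shows the black microscope at (137,240), the steel test piece at (249,200), its blue look-alike at (228,180), the block at (281,206), the casting at (265,330) and the rack at (405,215). The top view shows the same: microscope at (390,237)–(408,231), test piece at (298,245), blue at (303,287), rack at (172,190), with the wide mouth likely at (148,200) and the narrow one at (187,174).

Run:
```python
from h import *
import pickle
a,b=pickle.load(open('c0.pkl','rb'))
# upright objects: cloud points in both views
for c,n,boxes in((a,'scene',dict(mic=(110,195,165,285),tp=(240,170,258,235))),(b,'top',dict(mic=(375,218,420,250),tp=(288,234,308,255)))):
    P=cloud(c)
    for k,(u0,v0,u1,v1) in boxes.items():
        q=P[v0:v1,u0:u1].reshape(-1,3);q=q[np.isfinite(q[:,0])];q=q[q[:,2]>.012]
        print(n,k,len(q),'zmax',q[:,2].max().round(3))
        for z0 in np.arange(.01,.16,.02):
            s=q[(q[:,2]>z0)&(q[:,2]<z0+.02)]
            if len(s)>5: 
                r=(s.min(0)+s.max(0))/2;print(z0.round(3),len(s),s.mean(0).round(4),s.min(0).round(3)[:2],s.max(0).round(3)[:2])
# rack
for c,n,(u0,v0,u1,v1) in((a,'scene',(345,150,455,265)),(b,'top',(110,130,235,250))):
    P=cloud(c)[v0:v1,u0:u1].reshape(-1,3);P=P[np.isfinite(P[:,0])]
    s=P[(P[:,2]>.003)];print(n,'zhist',np.histogram(s[:,2],bins=np.arange(0,.15,.01)))
P=cloud(b)
m=np.zeros(P.shape[:2],np.uint8);m[130:250,110:235]=((P[130:250,110:235,2]>.004)*255)
rgb=b['frame'].astype(int);mm=np.zeros_like(m);mm[130:250,110:235]=(rgb.max(2)[130:250,110:235]<75)*255
for x in(m,mm):
    cs=max(cv2.findContours(x,0,2)[0],key=cv2.contourArea);bx=cv2.boxPoints(cv2.minAreaRect(cs));print(bx.round(1).tolist());print(plane(b,bx,.008).round(4).tolist())
big=np.hstack([cv2.resize(b['frame'][135:245,115:230],None,fx=4,fy=4,interpolation=2),cv2.resize(a['frame'][150:260,350:430],None,fx=4,fy=4,interpolation=2)])
cv2.imwrite('pics/crop1.png',np.clip(big[:,:,::-1]*2.,0,255))
```

```text
scene mic 1234 zmax 0.152
0.01 134 [ 0.4987 -0.2532  0.0216] [ 0.488 -0.269] [ 0.504 -0.237]
0.03 156 [ 0.4985 -0.2536  0.0403] [ 0.486 -0.269] [ 0.504 -0.237]
0.05 166 [ 0.4986 -0.2533  0.0602] [ 0.488 -0.269] [ 0.504 -0.237]
0.07 198 [ 0.496  -0.2533  0.079 ] [ 0.482 -0.269] [ 0.504 -0.238]
0.09 137 [ 0.4958 -0.2536  0.1004] [ 0.486 -0.265] [ 0.501 -0.241]
0.11 158 [ 0.4957 -0.2527  0.1201] [ 0.484 -0.265] [ 0.502 -0.24 ]
0.13 233 [ 0.4925 -0.2525  0.1425] [ 0.474 -0.265] [ 0.5  -0.24]
0.15 52 [ 0.4877 -0.2528  0.1506] [ 0.477 -0.262] [ 0.5   -0.241]
scene tp 533 zmax 0.131
0.01 76 [ 0.4636 -0.0346  0.021 ] [ 0.454 -0.043] [ 0.468 -0.022]
0.03 84 [ 0.4628 -0.0349  0.0397] [ 0.451 -0.043] [ 0.468 -0.022]
0.05 68 [ 0.4614 -0.0341  0.0602] [ 0.452 -0.04 ] [ 0.466 -0.025]
0.07 58 [ 0.4618 -0.0352  0.0799] [ 0.454 -0.042] [ 0.467 -0.028]
0.09 96 [ 0.4636 -0.0354  0.1002] [ 0.453 -0.044] [ 0.468 -0.022]
0.11 143 [ 0.461  -0.0342  0.1229] [ 0.445 -0.043] [ 0.468 -0.022]
0.13 8 [ 0.4546 -0.0326  0.1304] [ 0.447 -0.038] [ 0.464 -0.029]
top mic 391 zmax 0.155
0.01 28 [ 0.4817 -0.2401  0.0217
[... 1135 characters left out ...]
 0.03, 0.04, 0.05, 0.06, 0.07, 0.08, 0.09, 0.1 ,
       0.11, 0.12, 0.13, 0.14]))
[[117.0, 190.5], [186.6999969482422, 138.6999969482422], [224.89999389648438, 190.10000610351562], [155.1999969482422, 241.89999389648438]]
[[0.573, 0.39, 0.008], [0.7031, 0.2342, 0.008], [0.5819, 0.1378, 0.008], [0.4558, 0.2929, 0.008]]
[[119.4000015258789, 189.39999389648438], [188.3000030517578, 140.1999969482422], [224.1999969482422, 190.39999389648438], [155.3000030517578, 239.60000610351562]]
[[0.5757, 0.3845, 0.008], [0.6995, 0.2302, 0.008], [0.5811, 0.1395, 0.008], [0.461, 0.293, 0.008]][ WARN:0@1.042] global loadsave.cpp:1063 imwrite_ Unsupported depth image for selected encoder is fallbacked to CV_8U.
```

View pics/crop1.png

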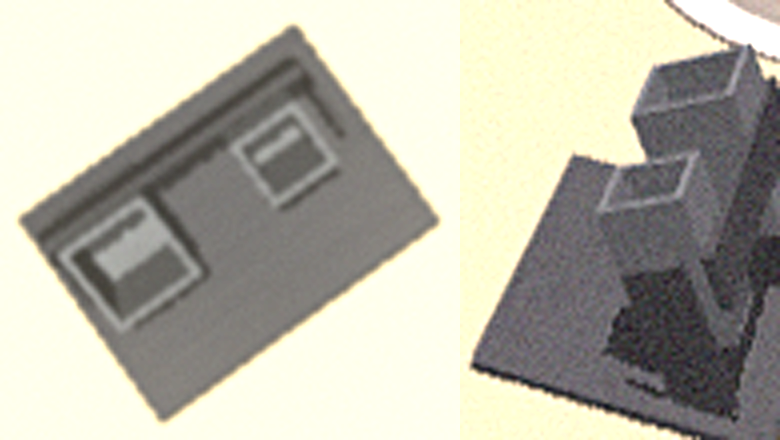

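The crop confirms the +y (left) pocket has the larger mouth, and the tie bar is at the back. The pockets lean towards the robot. Next I'll fit the mouths.

Run:
```python
from h import *
import pickle
a,b=pickle.load(open('c0.pkl','rb'))
yr=np.array([-.64,.768,0]);yr/=np.linalg.norm(yr)
for nm,c,(u0,v0,u1,v1) in(('scene',a,(345,150,455,265)),('top',b,(110,130,235,250))):
    P=cloud(c)[v0:v1,u0:u1].reshape(-1,3);P=P[np.isfinite(P[:,0])]
    P=P[P[:,2]>.06]
    xr=np.array([yr[1],-yr[0],0]);az=-.5*xr+np.array([0,0,.866]);px=.866*xr+np.array([0,0,.5])
    o=np.array([.578,.264,0])
    Q=np.c_[(P-o)@px,(P-o)@yr,(P-o)@az]
    for k,lo,hi in(('narrow',-.1,0),('wide',0,.1)):
        q=Q[(Q[:,1]>lo)&(Q[:,1]<hi)]
        t=np.percentile(q[:,2],97)
        r=q[np.abs(q[:,2]-t)<.006]
        bx=cv2.minAreaRect(r[:,:2].astype(np.float32)*1000)
        l=(r.min(0)+r.max(0))/2; w=o+px*l[0]+yr*l[1]+az*np.median(r[:,2])
        print(nm,k,len(r),'z',t.round(4),bx,'ext',r.min(0).round(4),r.max(0).round(4),'mouth world',w.round(4))
rgb=b['frame'].astype(int)
# blue position
m=((rgb[:,:,2]>rgb[:,:,0]+60)*255).astype(np.uint8);m[:200]=0
cs=max(cv2.findContours(m[:, 250:350].copy(),0,2)[0],key=cv2.contourArea);print('blue',plane(b,cs.reshape(-1,2).mean(0)+[250,0],.13))
```

```text
scene narrow 215 z 0.0976 ((38.74424743652344, -54.70941925048828), (43.485496520996094, 42.86578369140625), 89.30542755126953) ext [ 0.0171 -0.0763  0.0917] [ 0.0604 -0.0328  0.0993] mouth world [0.6017 0.2127 0.1029]
scene wide 240 z 0.0966 ((41.21100616455078, 45.06561279296875), (57.9966926574707, 54.990196228027344), 88.54497528076172) ext [0.0136 0.0155 0.0907] [0.069  0.0744 0.0987] mouth world [0.5403 0.2911 0.1028]
top narrow 140 z 0.0994 ((38.05914306640625, -50.415340423583984), (42.06891632080078, 42.85553741455078), 89.58300018310547) ext [ 0.0166 -0.0716  0.0936] [ 0.0594 -0.0293  0.102 ] mouth world [0.5981 0.2151 0.1034]
top wide 202 z 0.0991 ((40.246925354003906, 48.593536376953125), (54.83854293823242, 55.47658920288086), 88.97747039794922) ext [0.0125 0.0208 0.0932] [0.0683 0.076  0.1017] mouth world [0.5367 0.2927 0.1039]
blue [[ 0.36467281 -0.0395496   0.13      ]]
```

```bash
cat >> h.py <<'E'
xr=np.array([.777,.629,0]);xr/=np.linalg.norm(xr);yr=np.array([-xr[1],xr[0],0])
az=-.5*xr+np.array([0,0,.8660254]);px=.8660254*xr+np.array([0,0,.5])
WM=np.array([.538,.292,.104]);NM=np.array([.600,.214,.104])
def down(az_):  # tool down, jaws (tool y) along azimuth
    y=np.array([np.cos(az_),np.sin(az_),0]);z=np.array([0,0,-1.]);return np.c_[np.cross(y,z),y,z]
RT=np.c_[np.cross(px,-az),px,-az]
def rel(p,Rm):
    s=get_state();R0=R.from_quat(s['orientation']).as_matrix()
    print('t',round(s['t'],2),'shift mm',(R0.T@(np.array(p)-s['tcp_pos'])*1000).round(1),'turn',R.from_matrix(R0.T@Rm).as_rotvec().round(3))
E
python3 -c "
from h import *
rel([.486,-.252,.26],down(np.arctan2(-.252,.486)))"
```

```text
t 0.1 shift mm [-537.2 -705.1  -37.2] turn [-1.000e-03  2.000e-03  1.764e+00]
```

play_rows(
  series=[
    {"x": -537,"y": -705,"z": -37,"wz": 1.764,"gripper": 60},
    {"x": -537,"y": -705,"z": -37,"wz": 1.764,"gripper": 60},
    {"x": -537,"y": -705,"z": -37,"wz": 1.764,"gripper": 60},
    {"x": -537,"y": -705,"z": -37,"wz": 1.764,"gripper": 60},
    {"x": -537,"y": -705,"z": -37,"wz": 1.764,"gripper": 60},
  ],
)

```text
$.series[0]: bad value
```

```bash
python3 -c "
from h import *
rel([.486,-.252,.26],down(np.arctan2(-.252,.486)));print(get_state()['tcp_pos'],get_state()['joint_pos'])"
```

```text
t 0.1 shift mm [-537.2 -705.1  -37.2] turn [-1.000e-03  2.000e-03  1.764e+00]
[0.16849889 0.57556666 0.22161138] [ 1.22929420e+00  9.17770978e-02  1.23178751e+00 -2.83895059e-05
  1.81980180e+00 -5.67242572e-02]
```

play_rows(
  series=[
    {"x": -537,"y": -705,"z": -37,"wx": 0,"wy": 0,"wz": 1.764,"gripper": 60},
    {"x": -537,"y": -705,"z": -37,"wx": 0,"wy": 0,"wz": 1.764,"gripper": 60},
    {"x": -537,"y": -705,"z": -37,"wx": 0,"wy": 0,"wz": 1.764,"gripper": 60},
    {"x": -537,"y": -705,"z": -37,"wx": 0,"wy": 0,"wz": 1.764,"gripper": 60},
    {"x": -537,"y": -705,"z": -37,"wx": 0,"wy": 0,"wz": 1.764,"gripper": 60},
  ],
)

```text
t: 0.72
tcp_pos: [0.2805, 0.2824, 0.2354]
orientation: [0.576, 0.817, -0.001, 0.0]
contact_force: [1.3, -0.1, 0.2]
finger_gap: 0.684
```

```bash
python3 -c "
from h import *
rel([.486,-.252,.26],down(np.arctan2(-.252,.486)));print(get_state()['tcp_pos'],get_state()['joint_pos'])"
```

```text
t 0.72 shift mm [-572.4   13.8  -23.9] turn [0.    0.001 0.821]
[0.28045494 0.28239166 0.23539042] [ 7.04280069e-01 -4.51143167e-01  1.68674500e+00 -1.17044611e-03
  1.90675891e+00  3.60900486e-01]
```

play_rows(
  series=[
    {"x": -572,"y": 14,"z": -24,"wx": 0,"wy": 0,"wz": 0.82,"gripper": 60},
    {"x": -572,"y": 14,"z": -24,"wx": 0,"wy": 0,"wz": 0.82,"gripper": 60},
    {"x": -572,"y": 14,"z": -24,"wx": 0,"wy": 0,"wz": 0.82,"gripper": 60},
    {"x": -572,"y": 14,"z": -24,"wx": 0,"wy": 0,"wz": 0.82,"gripper": 60},
    {"x": -572,"y": 14,"z": -24,"wx": 0,"wy": 0,"wz": 0.82,"gripper": 60},
  ],
)

```text
t: 1.35
tcp_pos: [0.3924, -0.0093, 0.2489]
orientation: [0.855, 0.518, -0.0, 0.001]
contact_force: [0.7, 0.8, 0.0]
finger_gap: 0.681
```

```bash
python3 -c "
from h import *
rel([.486,-.252,.26],down(np.arctan2(-.252,.486)));print(get_state()['tcp_pos'],get_state()['joint_pos'])"
```

```text
t 1.35 shift mm [-171.9  195.3  -10.7] turn [ 0.001  0.001 -0.003]
[ 0.39236807 -0.00925439  0.24893267] [-1.09363798e-01 -4.61181349e-01  1.66955970e+00 -1.14377927e-03
  1.93244771e+00  3.71224739e-01]
```

play_rows(
  series=[
    {"x": -172,"y": 195,"z": -11,"wx": 0,"wy": 0,"wz": 0,"gripper": 60},
    {"x": -172,"y": 195,"z": -11,"wx": 0,"wy": 0,"wz": 0,"gripper": 60},
    {"x": -172,"y": 195,"z": -11,"wx": 0,"wy": 0,"wz": 0,"gripper": 60},
    {"x": -172,"y": 195,"z": -11,"wx": 0,"wy": 0,"wz": 0,"gripper": 60},
    {"x": -172,"y": 195,"z": -11,"wx": 0,"wy": 0,"wz": 0,"gripper": 60},
  ],
)

```text
t: 1.98
tcp_pos: [0.4856, -0.255, 0.2579]
orientation: [0.856, 0.517, -0.001, -0.001]
contact_force: [-0.4, 0.4, 0.5]
finger_gap: 0.686
```

Run:
```python
from h import *
print(get_state()['tcp_pos'],get_state()['joint_pos'])
c=cam('wrist');save(c,'w1.png');P=cloud(c)
q=P[np.isfinite(P[:,:,0])];q=q[(q[:,2]>.14)&(q[:,2]<.16)&(np.linalg.norm(q[:,:2]-[.486,-.252],axis=1)<.04)]
print(len(q),q.mean(0),q.min(0),q.max(0)); print(proj(c,[.486,-.252,.15]))
rel([.486,-.252,.104],down(np.arctan2(-.252,.486)))
```

```text
[ 0.48564596 -0.25495343  0.25789407] [-5.44725695e-01 -3.51568359e-02  1.29671416e+00 -1.20352829e-03
  1.88269779e+00 -6.04060062e-02]
681 [ 0.48228253 -0.25073724  0.15001079] [ 0.46921178 -0.26424716  0.14014063] [ 0.49436333 -0.23884177  0.15287474]
[[282.63912388 207.29954204]]
t 2.02 shift mm [  2.4  -0.5 154.3] turn [-0.002  0.001 -0.006]
```

View pics/w1.png

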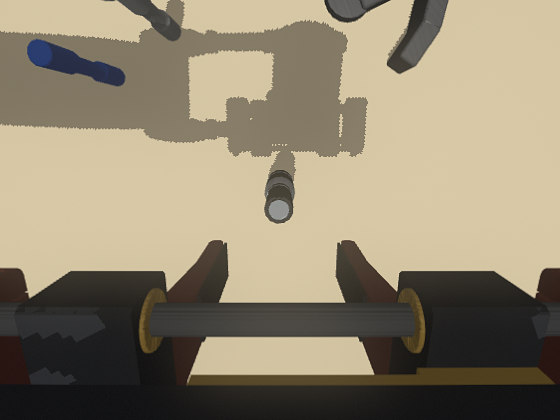

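Wrist view: the microscope's eyepiece is at (279,209), centred between the fingers, and nothing else is near. Descending and gripping.

play_rows(
  series=[
    {"x": 4,"y": -2,"z": 60,"wx": 0,"wy": 0,"wz": 0,"gripper": 60},
    {"x": 4,"y": -2,"z": 110,"wx": 0,"wy": 0,"wz": 0,"gripper": 60},
    {"x": 4,"y": -2,"z": 145,"wx": 0,"wy": 0,"wz": 0,"gripper": 60},
    {"x": 4,"y": -2,"z": 156,"wx": 0,"wy": 0,"wz": 0,"gripper": 60},
    {"x": 4,"y": -2,"z": 156,"wx": 0,"wy": 0,"wz": 0,"gripper": 60},
  ],
)

```text
t: 2.65
tcp_pos: [0.4855, -0.2491, 0.1029]
orientation: [0.856, 0.517, -0.001, -0.001]
contact_force: [-0.7, -0.8, 0.1]
finger_gap: 0.681
```

play_rows(
  series=[
    {"x": 0,"y": 0,"z": 0,"wx": 0,"wy": 0,"wz": 0,"gripper": 15},
    {"x": 0,"y": 0,"z": 0,"wx": 0,"wy": 0,"wz": 0,"gripper": 15},
    {"x": 0,"y": 0,"z": 0,"wx": 0,"wy": 0,"wz": 0,"gripper": 15},
    {"x": 0,"y": 0,"z": 0,"wx": 0,"wy": 0,"wz": 0,"gripper": 15},
    {"x": 0,"y": 0,"z": 0,"wx": 0,"wy": 0,"wz": 0,"gripper": 15},
  ],
)

```text
t: 3.28
tcp_pos: [0.4856, -0.2492, 0.1033]
orientation: [0.856, 0.517, -0.001, -0.0]
contact_force: [-0.6, 0.8, 1.8]
finger_gap: 0.282
```

```bash
cat >> h.py <<'E'
def tgt(M,s,g,dx=0,dy=0): # TCP when object's lower end is s above floor along axis; g = TCP height on object
    return M-.08*az+az*(s+g)+px*dx+yr*dy
E
python3 -c "
from h import *
rel(tgt(WM,.12,.102),RT);s=get_state();print(s['finger_gap']*.0878,s['tcp_pos'],tgt(WM,.12,.102))"
```

```text
t 3.27 shift mm [ 438.3 -233.3 -123.7] turn [-0.464  0.304 -1.136]
0.024736580322423284 [ 0.48557675 -0.24921944  0.10330407] [0.48281561 0.24732693 0.22697561]
```

Gripped at about 26 mm. Lift, then carry.

play_rows(
  series=[
    {"x": 0,"y": 0,"z": -40,"wx": 0,"wy": 0,"wz": 0,"gripper": 15},
    {"x": 0,"y": 0,"z": -90,"wx": 0,"wy": 0,"wz": 0,"gripper": 15},
    {"x": 0,"y": 0,"z": -140,"wx": 0,"wy": 0,"wz": 0,"gripper": 15},
    {"x": 0,"y": 0,"z": -180,"wx": 0,"wy": 0,"wz": 0,"gripper": 15},
    {"x": 0,"y": 0,"z": -180,"wx": 0,"wy": 0,"wz": 0,"gripper": 15},
  ],
)

```text
t: 3.9
tcp_pos: [0.4867, -0.2497, 0.2867]
orientation: [0.856, 0.517, 0.001, 0.002]
contact_force: [-0.1, 0.1, -2.6]
finger_gap: 0.282
```

```bash
python3 -c "
from h import *
rel([.47,.24,.285],RT);s=get_state();print(s['finger_gap']*.0878,s['tcp_pos'])"
```

```text
t 3.9 shift mm [ 4.259e+02 -2.423e+02  1.000e-01] turn [-0.459  0.308 -1.135]
0.024738386640001084 [ 0.48671139 -0.24972502  0.28669336]
```

play_rows(
  series=[
    {"x": 40,"y": -23,"z": 0,"wx": -0.04,"wy": 0.03,"wz": -0.11,"gripper": 15},
    {"x": 80,"y": -46,"z": 0,"wx": -0.08,"wy": 0.06,"wz": -0.22,"gripper": 15},
    {"x": 120,"y": -69,"z": 0,"wx": -0.13,"wy": 0.09,"wz": -0.33,"gripper": 15},
    {"x": 160,"y": -92,"z": 0,"wx": -0.17,"wy": 0.12,"wz": -0.44,"gripper": 15},
    {"x": 200,"y": -115,"z": 0,"wx": -0.22,"wy": 0.15,"wz": -0.55,"gripper": 15},
  ],
)

```text
t: 4.53
tcp_pos: [0.4772, -0.0177, 0.2827]
orientation: [0.675, 0.726, 0.119, 0.055]
contact_force: [0.2, 0.2, -1.3]
finger_gap: 0.283
```

```bash
python3 -c "
from h import *
rel([.47,.24,.285],RT);s=get_state();print(s['finger_gap']*.0878,s['tcp_pos'])"
```

```text
t 4.53 shift mm [256.8   9.4  21.3] turn [-0.24   0.154 -0.583]
0.024832507597098926 [ 0.47715929 -0.01770621  0.2826947 ]
```

play_rows(
  series=[
    {"x": 43,"y": 2,"z": 4,"wx": -0.04,"wy": 0.03,"wz": -0.1,"gripper": 15},
    {"x": 93,"y": 3,"z": 8,"wx": -0.1,"wy": 0.06,"wz": -0.22,"gripper": 15},
    {"x": 143,"y": 5,"z": 12,"wx": -0.14,"wy": 0.09,"wz": -0.34,"gripper": 15},
    {"x": 193,"y": 7,"z": 16,"wx": -0.18,"wy": 0.12,"wz": -0.45,"gripper": 15},
    {"x": 243,"y": 9,"z": 20,"wx": -0.23,"wy": 0.15,"wz": -0.56,"gripper": 15},
  ],
)

```text
t: 5.15
tcp_pos: [0.4697, 0.2276, 0.2816]
orientation: [0.426, 0.869, 0.229, 0.107]
contact_force: [0.3, 0.2, -2.2]
finger_gap: 0.281
```

```bash
python3 -c "
from h import *
rel(tgt(WM,.12,.102),RT);s=get_state();print(s['finger_gap']*.0878,s['tcp_pos'],s['joint_pos'])"
```

```text
t 5.15 shift mm [ 7.  -7.1 58.7] turn [-0.012  0.001 -0.021]
0.024679848531723832 [0.46971006 0.22756246 0.28156373] [ 0.24814169 -0.56488443  1.76090267  0.20628161  1.47572583 -0.38134241]
```

play_rows(
  series=[
    {"x": 5,"y": -6,"z": 20,"wx": -0.012,"wy": 0,"wz": -0.02,"gripper": 15},
    {"x": 7,"y": -7,"z": 45,"wx": -0.012,"wy": 0,"wz": -0.02,"gripper": 15},
    {"x": 7,"y": -7,"z": 58,"wx": -0.012,"wy": 0,"wz": -0.02,"gripper": 15},
    {"x": 7,"y": -7,"z": 58,"wx": -0.012,"wy": 0,"wz": -0.02,"gripper": 15},
  ],
)

```text
t: 5.65
tcp_pos: [0.4821, 0.2469, 0.2246]
orientation: [0.417, 0.872, 0.232, 0.11]
contact_force: [0.1, -0.9, -1.8]
finger_gap: 0.283
```

Run:
```python
from h import *
rel(tgt(WM,.10,.102),RT);print(get_state()['tcp_pos'])
c=cam('wrist');d=cam('scene');
cr=d['frame'][120:270,330:460]
im=np.hstack([cv2.resize(c['frame'],(427,320)),cv2.resize(cr,(368,320))[:, :368]])
im=np.clip(im.astype(float)*1.6,0,255).astype(np.uint8);cv2.imwrite('pics/ins1.png',im[:,:,::-1])
F=tgt(WM,0,0)
# measure tube axis in scene cloud: points near the axis line, outside pocket
P=cloud(d);q=P[np.isfinite(P[:,:,0])]
L=np.c_[(q-F)@px,(q-F)@yr,(q-F)@az]
k=L[(abs(L[:,0])<.03)&(abs(L[:,1])<.03)&(L[:,2]>.1)&(L[:,2]<.26)]
for z in np.arange(.1,.2,.015):
    s=k[abs(k[:,2]-z-.0075)<.0075]
    if len(s)>4: print(z.round(3),len(s),s.min(0).round(4),s.max(0).round(4))
# predicted px
v=(-d['M'][:3,2]);
print('cam dir local',(d['M'][:3,3]-F)@np.c_[px,yr,az])
```

```text
t 5.65 shift mm [-0.1  2.  18.4] turn [-0.004  0.    -0.002]
[0.48211486 0.24688119 0.22462012]
0.115 100 [-0.0158 -0.0246  0.1177] [ 0.0166 -0.0029  0.1298]
0.13 122 [-0.0137 -0.0243  0.1301] [ 0.0172 -0.0013  0.1449]
0.145 124 [-0.0147 -0.0242  0.1452] [ 0.017  -0.0012  0.1599]
0.16 127 [-0.0149 -0.0246  0.1601] [ 0.0172 -0.0034  0.1748]
0.175 134 [-0.0145 -0.0257  0.175 ] [ 0.0173 -0.0009  0.1898]
0.19 132 [-0.0164 -0.0241  0.1902] [ 0.0165 -0.003   0.205 ]
cam dir local [ 0.27351602 -0.75889536  0.44580809]
```

View pics/ins1.png

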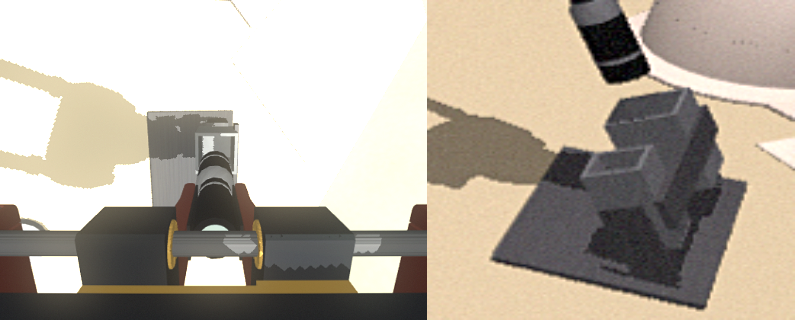

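The tube is parallel to the pocket above the wide mouth. The scene depth puts it about 4 mm towards −y of the mouth's centre. I'll shift x by +3 and insert gently.

play_rows(
  series=[
    {"x": 3,"y": 1,"z": 10,"wx": 0,"wy": 0,"wz": 0,"gripper": 15},
    {"x": 3,"y": 1,"z": 25,"wx": 0,"wy": 0,"wz": 0,"gripper": 15},
    {"x": 3,"y": 1,"z": 40,"wx": 0,"wy": 0,"wz": 0,"gripper": 15},
    {"x": 3,"y": 1,"z": 55,"wx": 0,"wy": 0,"wz": 0,"gripper": 15},
    {"x": 3,"y": 1,"z": 60,"wx": 0,"wy": 0,"wz": 0,"gripper": 15},
  ],
)

```text
t: 6.38
tcp_pos: [0.5047, 0.2687, 0.174]
orientation: [0.417, 0.872, 0.232, 0.111]
contact_force: [0.3, 0.3, -2.6]
finger_gap: 0.278
```

Run:
```python
from h import *
rel(tgt(WM,.01,.102),RT)
d=cam('scene');cr=cv2.resize(d['frame'][130:240,370:450],(560,770))[:600]
cv2.imwrite('pics/ins2.png',np.clip(cr.astype(float)*1.6,0,255).astype(np.uint8)[:,:,::-1])
```

```text
t 6.38 shift mm [-2.8  0.3 48.9] turn [-0.003  0.001 -0.002]
```

View pics/ins2.png

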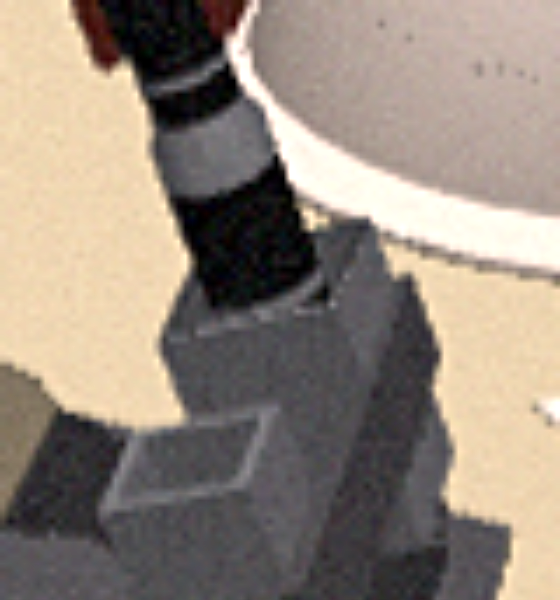

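The tube's lower end has entered the mouth at (265,295) in the crop, with no contact force. Going deeper.

play_rows(
  series=[
    {"x": 0,"y": 0,"z": 9,"wx": 0,"wy": 0,"wz": 0,"gripper": 15},
    {"x": 0,"y": 0,"z": 18,"wx": 0,"wy": 0,"wz": 0,"gripper": 15},
    {"x": 0,"y": 0,"z": 27,"wx": 0,"wy": 0,"wz": 0,"gripper": 15},
    {"x": 0,"y": 0,"z": 36,"wx": 0,"wy": 0,"wz": 0,"gripper": 15},
    {"x": 0,"y": 0,"z": 43,"wx": 0,"wy": 0,"wz": 0,"gripper": 15},
  ],
)

```text
t: 7.05
tcp_pos: [0.5215, 0.2823, 0.1361]
orientation: [0.417, 0.872, 0.232, 0.111]
contact_force: [-0.4, 0.7, -2.0]
finger_gap: 0.282
```

play_rows(
  series=[
    {"x": 0,"y": 0,"z": 3,"wx": 0,"wy": 0,"wz": 0,"gripper": 15},
    {"x": 0,"y": 0,"z": 3,"wx": 0,"wy": 0,"wz": 0,"gripper": 15},
  ],
)

```text
t: 7.3
tcp_pos: [0.5226, 0.2832, 0.1331]
orientation: [0.417, 0.872, 0.232, 0.111]
contact_force: [-0.3, 0.4, -1.3]
finger_gap: 0.284
```

Run:
```python
from h import *
rel(tgt(WM,.0,.102),RT)
d=cam('scene');F=tgt(WM,0,0);P=cloud(d);q=P[np.isfinite(P[:,:,0])]
L=np.c_[(q-F)@px,(q-F)@yr,(q-F)@az]
k=L[(abs(L[:,0])<.03)&(abs(L[:,1])<.03)&(L[:,2]>.085)&(L[:,2]<.2)]
for z in np.arange(.085,.13,.01):
    s=k[abs(k[:,2]-z-.005)<.005]
    if len(s)>4: print(z.round(3),len(s),s.min(0).round(4),s.max(0).round(4))
```

```text
t 7.3 shift mm [-2.9  0.6 11.9] turn [-0.004  0.    -0.002]
0.085 84 [-0.0137 -0.02    0.0851] [0.0175 0.007  0.095 ]
0.095 55 [-0.0112 -0.0175  0.095 ] [ 0.0127 -0.0016  0.1048]
0.105 70 [-0.0184 -0.018   0.105 ] [0.0206 0.0033 0.1149]
0.115 109 [-0.0218 -0.0178  0.115 ] [0.0217 0.0118 0.125 ]
0.125 114 [-0.0203 -0.0177  0.1251] [0.0224 0.0147 0.1348]
```

The microscope is held with its lower end about 12 mm above the floor and no contact. Releasing.

play_rows(
  series=[
    {"x": 0,"y": 0,"z": 0,"wx": 0,"wy": 0,"wz": 0,"gripper": 50},
    {"x": 0,"y": 0,"z": 0,"wx": 0,"wy": 0,"wz": 0,"gripper": 50},
    {"x": 0,"y": 0,"z": 0,"wx": 0,"wy": 0,"wz": 0,"gripper": 50},
    {"x": 0,"y": 0,"z": 0,"wx": 0,"wy": 0,"wz": 0,"gripper": 50},
  ],
)

```text
t: 7.85
tcp_pos: [0.5229, 0.2833, 0.134]
orientation: [0.417, 0.872, 0.233, 0.111]
contact_force: [-1.1, -0.1, 1.4]
finger_gap: 0.567
```

play_rows(
  series=[
    {"x": 0,"y": 0,"z": -30,"wx": 0,"wy": 0,"wz": 0,"gripper": 50},
    {"x": 0,"y": 0,"z": -70,"wx": 0,"wy": 0,"wz": 0,"gripper": 50},
    {"x": 0,"y": 0,"z": -120,"wx": 0,"wy": 0,"wz": 0,"gripper": 50},
    {"x": 0,"y": 0,"z": -150,"wx": 0,"wy": 0,"wz": 0,"gripper": 50},
    {"x": 0,"y": 0,"z": -150,"wx": 0,"wy": 0,"wz": 0,"gripper": 50},
  ],
)

```text
t: 8.48
tcp_pos: [0.4654, 0.2364, 0.2678]
orientation: [0.417, 0.871, 0.235, 0.113]
contact_force: [0.0, -0.6, -0.6]
finger_gap: 0.569
```

Run:
```python
from h import *
d=cam('scene');F=tgt(WM,0,0);P=cloud(d);q=P[np.isfinite(P[:,:,0])]
L=np.c_[(q-F)@px,(q-F)@yr,(q-F)@az]
k=L[(abs(L[:,0])<.04)&(abs(L[:,1])<.04)&(L[:,2]>.085)&(L[:,2]<.2)]
for z in np.arange(.085,.165,.01):
    s=k[abs(k[:,2]-z-.005)<.005]
    if len(s)>4: print(z.round(3),len(s),s.min(0).round(4),s.max(0).round(4))
print(get_state()['tcp_pos'])
rel([.455,-.031,.26],down(np.arctan2(-.031,.455)))
```

```text
0.085 57 [-0.0174 -0.0185  0.0852] [ 0.0072 -0.0022  0.095 ]
0.095 61 [-0.0181 -0.0179  0.0955] [ 0.0067 -0.0003  0.1047]
0.105 58 [-0.0181 -0.0182  0.1054] [ 0.0069 -0.002   0.1149]
0.115 59 [-0.0162 -0.0168  0.115 ] [ 0.0074 -0.0009  0.1247]
0.125 60 [-0.0174 -0.0177  0.125 ] [ 0.0073 -0.0003  0.1347]
0.135 64 [-0.0175 -0.0181  0.1352] [0.0072 0.0003 0.1449]
0.145 74 [-0.0172 -0.0178  0.1451] [0.0069 0.0077 0.1514]
[0.46516649 0.23641104 0.26499821]
t 8.53 shift mm [-201.8 -154.7  -83.4] turn [ 0.499 -0.195  0.729]
```

The microscope is seated, with its top 151 mm above the floor and parallel to the pocket. On to the test piece.

play_rows(
  series=[
    {"x": -40,"y": -30,"z": -30,"wx": 0.0,"wy": 0.0,"wz": 0.0,"gripper": 50},
    {"x": -95,"y": -75,"z": -55,"wx": 0.16,"wy": -0.06,"wz": 0.2,"gripper": 50},
    {"x": -150,"y": -115,"z": -80,"wx": 0.3,"wy": -0.12,"wz": 0.36,"gripper": 50},
    {"x": -202,"y": -155,"z": -83,"wx": 0.4,"wy": -0.16,"wz": 0.55,"gripper": 50},
    {"x": -202,"y": -155,"z": -83,"wx": 0.499,"wy": -0.195,"wz": 0.729,"gripper": 50},
  ],
)

```text
t: 9.15
tcp_pos: [0.4549, -0.0337, 0.2565]
orientation: [0.686, 0.726, 0.034, 0.019]
contact_force: [0.3, -0.2, 0.2]
finger_gap: 0.569
```

Run:
```python
from h import *
rel([.455,-.031,.26],down(np.arctan2(-.031,.455)))
```

```text
t 9.15 shift mm [ 2.7  0.5 -3.4] turn [ 0.074 -0.023  0.125]
```

play_rows(
  series=[
    {"x": 3,"y": 0,"z": -3,"wx": 0.074,"wy": -0.023,"wz": 0.125,"gripper": 50},
    {"x": 3,"y": 0,"z": -3,"wx": 0.074,"wy": -0.023,"wz": 0.125,"gripper": 50},
    {"x": 3,"y": 0,"z": -3,"wx": 0.074,"wy": -0.023,"wz": 0.125,"gripper": 50},
  ],
)

```text
t: 9.52
tcp_pos: [0.4545, -0.0303, 0.2582]
orientation: [0.73, 0.684, 0.0, -0.001]
contact_force: [-0.2, 0.7, -1.3]
finger_gap: 0.568
```

Run:
```python
from h import *
c=cam('wrist');cv2.imwrite('pics/w2.png',c['frame'][60:330,120:440][:,:,::-1].repeat(2,0).repeat(2,1));P=cloud(c)
q=P[np.isfinite(P[:,:,0])];q=q[(q[:,2]>.12)&(q[:,2]<.14)&(np.linalg.norm(q[:,:2]-[.455,-.031],axis=1)<.04)]
p=np.r_[(q.min(0)+q.max(0))[:2]/2,.095];print(len(q),q.mean(0),p,q.min(0),q.max(0));print(proj(c,[.455,-.031,.13]))
rel(p,down(np.arctan2(-.031,.455)))
```

```text
431 [ 0.45254407 -0.02963332  0.12948012] [ 0.45240053 -0.03078832  0.095     ] [ 0.44175479 -0.04173943  0.12005813] [ 0.46304627 -0.0198372   0.13235101]
[[283.9007801  206.56215935]]
t 9.57 shift mm [ -0.6  -2.1 163.9] turn [ 0.001 -0.001  0.002]
```

View pics/w2.png

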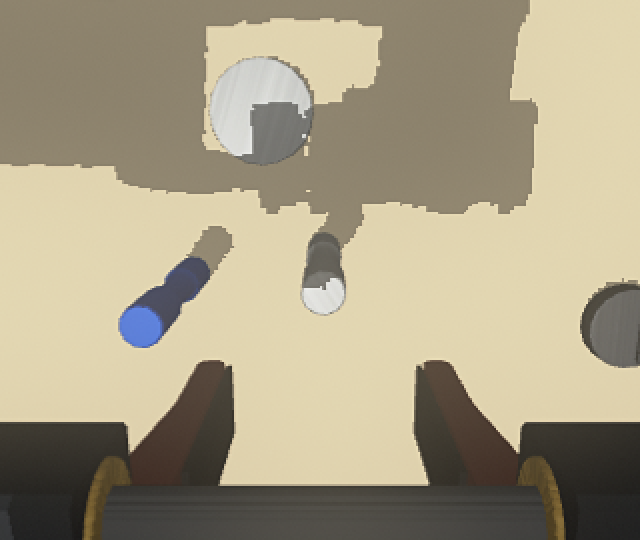

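In the crop the steel piece is at (323,293) between the fingers and the blue one is at (140,327), off to the side. The bare-steel one is the piece meant. Descending.

play_rows(
  series=[
    {"x": 0,"y": -2,"z": 60,"wx": 0,"wy": 0,"wz": 0,"gripper": 50},
    {"x": 0,"y": -2,"z": 115,"wx": 0,"wy": 0,"wz": 0,"gripper": 50},
    {"x": 0,"y": -2,"z": 150,"wx": 0,"wy": 0,"wz": 0,"gripper": 50},
    {"x": 0,"y": -2,"z": 164,"wx": 0,"wy": 0,"wz": 0,"gripper": 50},
    {"x": 0,"y": -2,"z": 164,"wx": 0,"wy": 0,"wz": 0,"gripper": 50},
  ],
)

```text
t: 10.2
tcp_pos: [0.4523, -0.0301, 0.0951]
orientation: [0.73, 0.684, 0.001, 0.0]
contact_force: [0.0, -0.4, 0.6]
finger_gap: 0.573
```

play_rows(
  series=[
    {"x": 0,"y": 0,"z": 0,"wx": 0,"wy": 0,"wz": 0,"gripper": 12},
    {"x": 0,"y": 0,"z": 0,"wx": 0,"wy": 0,"wz": 0,"gripper": 12},
    {"x": 0,"y": 0,"z": 0,"wx": 0,"wy": 0,"wz": 0,"gripper": 12},
    {"x": 0,"y": 0,"z": 0,"wx": 0,"wy": 0,"wz": 0,"gripper": 12},
    {"x": 0,"y": 0,"z": 0,"wx": 0,"wy": 0,"wz": 0,"gripper": 12},
  ],
)

```text
t: 10.82
tcp_pos: [0.4529, -0.0302, 0.0959]
orientation: [0.73, 0.684, 0.001, 0.001]
contact_force: [1.1, 0.1, 3.7]
finger_gap: 0.235
```

play_rows(
  series=[
    {"x": 0,"y": 0,"z": -40,"wx": 0,"wy": 0,"wz": 0,"gripper": 12},
    {"x": 0,"y": 0,"z": -90,"wx": 0,"wy": 0,"wz": 0,"gripper": 12},
    {"x": 0,"y": 0,"z": -140,"wx": 0,"wy": 0,"wz": 0,"gripper": 12},
    {"x": 0,"y": 0,"z": -190,"wx": 0,"wy": 0,"wz": 0,"gripper": 12},
    {"x": 0,"y": 0,"z": -190,"wx": 0,"wy": 0,"wz": 0,"gripper": 12},
  ],
)

```text
t: 11.45
tcp_pos: [0.4532, -0.0304, 0.2897]
orientation: [0.73, 0.684, 0.003, 0.003]
contact_force: [0.7, 0.4, -3.0]
finger_gap: 0.237
```

Run:
```python
from h import *
t=tgt(NM,.15,.095);print(t);rel(t,RT);print(get_state()['joint_pos'])
```

```text
[0.5358773  0.16209115 0.24689419]
t 11.45 shift mm [197.4  69.6  43.4] turn [-0.49   0.198 -0.727]
[-1.42569641e-01 -2.80854852e-01  1.45971345e+00  1.02923215e-03
  1.95399393e+00 -7.73649352e-02]
```

play_rows(
  series=[
    {"x": 30,"y": 11,"z": 4,"wx": -0.06,"wy": 0.025,"wz": -0.09,"gripper": 12},
    {"x": 70,"y": 25,"z": 8,"wx": -0.13,"wy": 0.05,"wz": -0.2,"gripper": 12},
    {"x": 110,"y": 40,"z": 14,"wx": -0.22,"wy": 0.09,"wz": -0.33,"gripper": 12},
    {"x": 150,"y": 54,"z": 18,"wx": -0.32,"wy": 0.13,"wz": -0.47,"gripper": 12},
    {"x": 185,"y": 65,"z": 24,"wx": -0.41,"wy": 0.165,"wz": -0.61,"gripper": 12},
  ],
)

```text
t: 12.08
tcp_pos: [0.5297, 0.1514, 0.2628]
orientation: [0.472, 0.854, 0.198, 0.094]
contact_force: [-0.5, 0.5, -3.2]
finger_gap: 0.236
```

Run:
```python
from h import *
rel(tgt(NM,.12,.095),RT)
```

```text
t 12.07 shift mm [ 6.3  5.4 49.1] turn [-0.082  0.029 -0.113]
```

play_rows(
  series=[
    {"x": 6,"y": 5,"z": 12,"wx": -0.082,"wy": 0.029,"wz": -0.113,"gripper": 12},
    {"x": 6,"y": 5,"z": 32,"wx": -0.082,"wy": 0.029,"wz": -0.113,"gripper": 12},
    {"x": 6,"y": 5,"z": 49,"wx": -0.082,"wy": 0.029,"wz": -0.113,"gripper": 12},
    {"x": 6,"y": 5,"z": 49,"wx": -0.082,"wy": 0.029,"wz": -0.113,"gripper": 12},
  ],
)

```text
t: 12.58
tcp_pos: [0.5463, 0.1711, 0.2168]
orientation: [0.416, 0.872, 0.232, 0.109]
contact_force: [-0.8, 0.8, -3.3]
finger_gap: 0.234
```

Run:
```python
from h import *
rel(tgt(NM,.06,.095),RT)
d=cam('scene');F=tgt(NM,0,0);P=cloud(d);q=P[np.isfinite(P[:,:,0])]
L=np.c_[(q-F)@px,(q-F)@yr,(q-F)@az]
k=L[(abs(L[:,0])<.03)&(abs(L[:,1])<.03)&(L[:,2]>.085)&(L[:,2]<.25)]
for z in np.arange(.085,.215,.01):
    s=k[abs(k[:,2]-z-.005)<.005]
    if len(s)>4: print(z.round(3),len(s),s.min(0).round(4),s.max(0).round(4))
r=L[(abs(L[:,0])<.03)&(abs(L[:,1])<.03)&(abs(L[:,2]-.08)<.005)];print('rim',len(r),r.min(0).round(4),r.max(0).round(4))
cr=cv2.resize(d['frame'][130:240,370:450],(436,600))
cv2.imwrite('pics/ins3.png',np.clip(cr.astype(float)*1.6,0,255).astype(np.uint8)[:,:,::-1])
```

```text
t 12.57 shift mm [-0.6  3.4 57. ] turn [-0.005 -0.003 -0.001]
0.115 53 [-0.0113 -0.0134  0.1154] [0.0087 0.0003 0.1249]
0.125 59 [-0.0107 -0.014   0.1255] [ 0.0083 -0.001   0.1349]
0.135 58 [-0.0115 -0.0148  0.1351] [0.0087 0.0005 0.145 ]
0.145 60 [-0.0111 -0.0149  0.145 ] [0.0087 0.0012 0.1548]
0.155 61 [-0.011  -0.0139  0.1552] [0.0079 0.0008 0.1648]
0.165 47 [-0.0086 -0.0117  0.1651] [0.0055 0.0002 0.1748]
0.175 47 [-0.0086 -0.0117  0.175 ] [ 0.0059 -0.0017  0.1848]
0.185 46 [-0.0085 -0.0113  0.1852] [ 0.0059 -0.0016  0.1946]
0.195 47 [-0.0099 -0.0128  0.195 ] [ 0.0078 -0.0006  0.2046]
0.205 86 [-0.0211 -0.0146  0.2052] [0.0168 0.0067 0.215 ]
rim 196 [-0.0215 -0.0239  0.0751] [0.0215 0.0213 0.0811]
```

View pics/ins3.png

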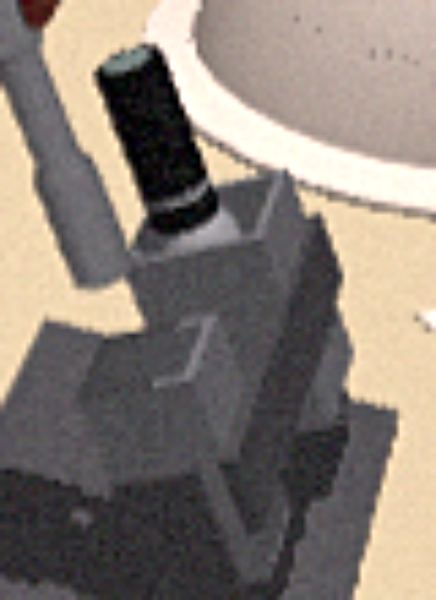

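The piece hangs parallel above the narrow mouth, within about 2 mm of its axis. The microscope stands in the wide pocket. Inserting.

play_rows(
  series=[
    {"x": 1,"y": 2,"z": 10,"wx": 0,"wy": 0,"wz": 0,"gripper": 12},
    {"x": 1,"y": 2,"z": 22,"wx": 0,"wy": 0,"wz": 0,"gripper": 12},
    {"x": 1,"y": 2,"z": 34,"wx": 0,"wy": 0,"wz": 0,"gripper": 12},
    {"x": 1,"y": 2,"z": 46,"wx": 0,"wy": 0,"wz": 0,"gripper": 12},
    {"x": 1,"y": 2,"z": 57,"wx": 0,"wy": 0,"wz": 0,"gripper": 12},
  ],
)

```text
t: 13.25
tcp_pos: [0.5697, 0.1912, 0.1693]
orientation: [0.416, 0.872, 0.233, 0.11]
contact_force: [0.5, -0.0, -2.1]
finger_gap: 0.24
```

Run:
```python
from h import *
rel(tgt(NM,.012,.095),RT)
d=cam('scene')
cr=cv2.resize(d['frame'][130:240,370:450],(436,600))
cv2.imwrite('pics/ins4.png',np.clip(cr.astype(float)*1.6,0,255).astype(np.uint8)[:,:,::-1])
```

```text
t 13.25 shift mm [-1.4  0.4 48.6] turn [-0.003 -0.002 -0.001]
```

View pics/ins4.png

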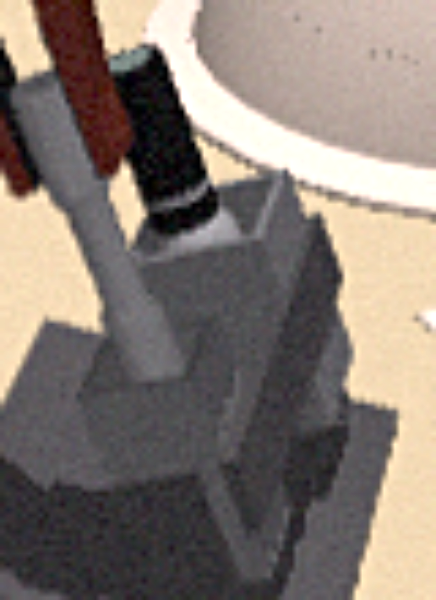

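The piece's lower end is inside the narrow mouth at (150,375), with no contact. Going deeper.

play_rows(
  series=[
    {"x": 0,"y": 0,"z": 10,"wx": 0,"wy": 0,"wz": 0,"gripper": 12},
    {"x": 0,"y": 0,"z": 20,"wx": 0,"wy": 0,"wz": 0,"gripper": 12},
    {"x": 0,"y": 0,"z": 30,"wx": 0,"wy": 0,"wz": 0,"gripper": 12},
    {"x": 0,"y": 0,"z": 40,"wx": 0,"wy": 0,"wz": 0,"gripper": 12},
    {"x": 0,"y": 0,"z": 47,"wx": 0,"wy": 0,"wz": 0,"gripper": 12},
  ],
)

```text
t: 13.92
tcp_pos: [0.5874, 0.2063, 0.126]
orientation: [0.416, 0.872, 0.232, 0.109]
contact_force: [0.9, 1.3, -1.0]
finger_gap: 0.241
```

play_rows(
  series=[
    {"x": 0,"y": 0,"z": 2,"wx": 0,"wy": 0,"wz": 0,"gripper": 12},
    {"x": 0,"y": 0,"z": 2,"wx": 0,"wy": 0,"wz": 0,"gripper": 12},
  ],
)

```text
t: 14.18
tcp_pos: [0.5882, 0.2069, 0.1241]
orientation: [0.416, 0.872, 0.232, 0.109]
contact_force: [0.1, 0.9, -3.3]
finger_gap: 0.238
```

play_rows(
  series=[
    {"x": 0,"y": 0,"z": 0,"wx": 0,"wy": 0,"wz": 0,"gripper": 45},
    {"x": 0,"y": 0,"z": 0,"wx": 0,"wy": 0,"wz": 0,"gripper": 45},
    {"x": 0,"y": 0,"z": 0,"wx": 0,"wy": 0,"wz": 0,"gripper": 45},
    {"x": 0,"y": 0,"z": 0,"wx": 0,"wy": 0,"wz": 0,"gripper": 45},
  ],
)

```text
t: 14.68
tcp_pos: [0.5885, 0.207, 0.1247]
orientation: [0.416, 0.872, 0.232, 0.109]
contact_force: [-0.2, 0.4, -0.7]
finger_gap: 0.51
```

play_rows(
  series=[
    {"x": 0,"y": 0,"z": -30,"wx": 0,"wy": 0,"wz": 0,"gripper": 45},
    {"x": 0,"y": 0,"z": -70,"wx": 0,"wy": 0,"wz": 0,"gripper": 45},
    {"x": 0,"y": 0,"z": -120,"wx": 0,"wy": 0,"wz": 0,"gripper": 45},
    {"x": 0,"y": 0,"z": -150,"wx": 0,"wy": 0,"wz": 0,"gripper": 45},
    {"x": 0,"y": 0,"z": -150,"wx": 0,"wy": 0,"wz": 0,"gripper": 45},
  ],
)

```text
t: 15.3
tcp_pos: [0.5317, 0.1595, 0.2587]
orientation: [0.416, 0.872, 0.234, 0.112]
contact_force: [0.7, -0.2, -0.4]
finger_gap: 0.509
```

Run:
```python
from h import *
s=get_state();print(s['t'],s['tcp_pos'],s['contact_force'])
d=cam('scene');P=cloud(d);q=P[np.isfinite(P[:,:,0])]
for M in(WM,NM):
    F=tgt(M,0,0);L=np.c_[(q-F)@px,(q-F)@yr,(q-F)@az]
    k=L[(abs(L[:,0])<.03)&(abs(L[:,1])<.03)&(L[:,2]>.085)&(L[:,2]<.2)]
    for z in np.arange(.085,.165,.015):
        s=k[abs(k[:,2]-z-.0075)<.0075]
        if len(s)>4: print(z.round(3),len(s),s.min(0).round(4),s.max(0).round(4))
cv2.imwrite('pics/end.png',np.clip(d['frame'].astype(float)*1.5,0,255).astype(np.uint8)[:,:,::-1])
```

```text
15.3 [0.53167279 0.1594903  0.25869161] [ 0.70129119 -0.15037617 -0.42066582]
0.085 88 [-0.0177 -0.0179  0.0852] [ 0.0068 -0.0001  0.0999]
0.1 88 [-0.0177 -0.0177  0.1   ] [0.0069 0.0021 0.1149]
0.115 89 [-0.017  -0.0185  0.1151] [ 0.0073 -0.0007  0.1299]
0.13 95 [-0.0172 -0.0179  0.1301] [ 0.0074 -0.0008  0.1448]
0.145 75 [-0.0176 -0.0169  0.145 ] [0.0069 0.0094 0.1516]
0.085 74 [-0.018  -0.0163  0.0856] [0.002  0.0011 0.0999]
0.1 88 [-0.0191 -0.0164  0.1006] [0.0013 0.0019 0.1149]
0.115 104 [-0.0208 -0.0165  0.1151] [0.0006 0.0048 0.13  ]
0.13 27 [-0.015  -0.015   0.1301] [0.0003 0.0046 0.1315]
```

View pics/end.png

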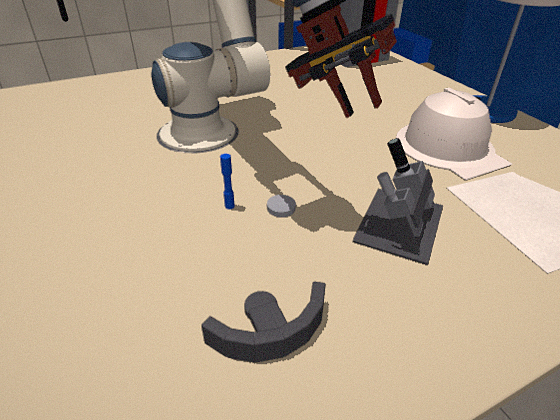

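Both pieces are down: the microscope's top is at 151 mm and the test piece's at 131 mm above their pocket floors. The blue piece, block and casting look unmoved, and the gripper is clear.

```bash
python3 -c "
from h import *
print(manip.close_job())"
```

```text
the job is handed in; nothing more can be done
None
```

I put the microscope into the wide pocket wide end down, then the steel test piece into the narrow pocket. I held each until its lower end was about 10–12 mm above the floor before letting go, then handed the job in. No verdict was reported.

My last depth check, from the scene camera only:

| | Top above pocket floor | Full length | Tilt from pocket axis | Offset from axis |
|---|---|---|---|---|
| Microscope | about 151 mm | 150 mm | under about 1° | about 5 mm towards the front wall |
| Test piece | about 131 mm | 130 mm | about 2–5° | about 7 mm at its middle, towards the front wall |

- **Bystanders:** the casting, the round block and the blue look-alike appear unmoved in the final picture. I did not measure their positions again.
- **Robot:** the gripper was clear of everything after about 15 s. Force readings never went above about 5 N.
- **Disagreement:** the cameras and arm pose differed by 2–4 mm on the sideways position. I corrected for that before each insertion.
- **Refused move:** the first move call was refused as a bad value, and nothing moved. It went through once I filled in every field.

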